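# Fold back the bifold dust cover of a board tray

## Robot

A 6-joint arm with a two-finger parallel gripper is mounted at the origin on a cart in front of the work surface, level with it; the furniture and walls round the work are solid. World frame = base frame: x ahead of the robot, y to its left, z up, the work surface at z = 0. Lengths are in m, angles in degrees, forces in N, time in s.
With the tool pointing down it reaches from about 0.325 to 0.9 m from the base axis. Payload 3.5 kg.
Tool frame: the origin (TCP) lies at the very end of the fingers, on their centre line; the grasp point (between the pads) lies 19 mm behind it; z points along the fingers, x is the direction in which the jaws open and shut, and the axes are right-handed (so a half turn about z gives the same grasp; the last joint's range is limited). The gripper opens to 85 mm and grips with 20 to 120 N. Pads are 22 mm wide; open, the fingers measure 114 mm over their backs; the gripper's body (76 mm by 85 mm) begins 54 mm behind the grasp point. The pads swing forward as they close: fully open they stand 13 mm farther back than shut.
Start: joints at [-73.247, 15.837, -1.513, 72.651, 0, 84.076], TCP at [0.241, -0.577, 0.231] pointing down, gripper open.
Joint ranges: [-178.77, 178.77], [-48.84, 107.48], [-61.69, 71.31], [-111.58, 123.2], [-90, 87.43], [-180, 180]. Speed limits (degrees/s): [147.25, 147.25, 180, 180, 180, 180].

## Interface

Orientations are given as a 3x3 rotation matrix whose columns are the frame's x, y, z axes.
In Python, from workcell import monitor, viewer, workorder gives the robot as it stands.
- The arm moves only by the tool apply_moves, never from a script. Its argument "increments" is a list of rows, each an object with "offset": the shift along the tool's x, y, z in cm, a list of three; "spin": the turn about the tool's z in degrees. A call has 1 to 12 rows; each row is the pose to reach, as a shift and turn from the pose commanded when the call began, along the tool's axes at that moment; what a row does not reach only later rows make up. A row lasts 1/10 s, in which the tool goes at most 50 mm and 8.59 degrees, less where a joint would pass 70% of its speed; a pose out of reach is approached as far as the arm can. A call with a gripper value outside its range is refused whole. "grip" is the closure, from -1 (fully open) to 1 (shut), set as the call begins (left out, the last holds). The fingers move at their own pace and stop on an object; "force" is the grip in N (left out, the last holds). Time passes only in rows, so rows that repeat a pose let the fingers close. It gives the time, the measured TCP pose, the force and the opening at its end, in the units of the state.
- monitor.read_state(): the state, without advancing time (a new reading comes with each control period).
- viewer.snapshot(name): name is "side" or "top"; returns the picture (400x640x3 uint8, red, green, blue); there is no depth.
- viewer.camera_info(name): a dict with "fx", "fy", "cx", "cy" (pixels), "extrinsics" (4x4, takes a point from camera to world coordinates). Camera axes: x right, y down, z forward; pixel columns grow to the right and rows downward; lengths in m; the calibration is good to about 2 mm. A picture is of the moment at which its call begins. camera_info takes no time and is no camera call.
- workorder.close_job(): hands the job in, once; it reports no verdict.
The state is a dict: "time_s": time; "qpos": joint angles; "dq": joint speeds; "effort": joint torques, N m; "tcp_pos": TCP position; "tcp_rot": TCP orientation; "force": force on the tool from outside, world axes, zero at the start; "torque": the same for the moment, N m; "grip_width": finger opening in m.
Only numpy, scipy, OpenCV 4.12 (cv2) and the standard library are available. Lean on these libraries where they do the work, as an engineer would, in place of code of your own. Each camera call takes 0.05 s, during which the arm holds its last target.

## Task

Uncover the circuit board tray: raise its closed bifold dust cover at the middle fold into a tent, then push the front edge back until the two leaves stand folded flat against each other at the rear and the spring catch holds them there by itself. Leave the board in the tray and the things standing round it where they are.

Things in the scene. Friction and masses are not known exactly. Their poses are not given: they have to be found in the camera images.
- board_tray: Aluminium tray screwed down, 204 mm deep (x), 170 wide (y), side walls 46 high with 58 mm outer lips, front wall 40 high, closed by a grey bifold cover. Origin: on the worktop under the middle of the closed cover; x points to the tray's rear (hinge) side, y to its left, z up. A catch post 133 mm high is at the left rear corner (x 69 to 103, y 70 to 84); else only the cover rises above 58.
- cover_rear (a joint): Angle q (rad) of the rear leaf above level: 0 cover flat, 1.553 folded, both leaves upright at the stop. Near flat it is at dead centre: pushing the free edge does nothing, lifting at the fold takes 5 to 6 N. Friction holds any q up to 1.05; above that a spring returns it to about 1.1 if let go. A roller catch resists from about 1.43 and holds beyond 1.5. From q = 0.5 a level push on the bar takes 5 to 12 N.
- rear_hinge (a point): Middle of the rear hinge line of the rear leaf, along the tray's y, at x = 80, y = 0, z = 52 mm in the tray's frame. Fixed to the tray, with its axes.
- fold (a point): Middle of the hinge line joining the two leaves, on their underside. Leaves are 80 mm long, 136 wide, 5 thick. The front leaf's free edge rolls in the side walls at z = 52 mm, so both leaves always slope equally, like a tent: at angle q, in the tray's frame, the fold is at x = 80 - 80 cos q, z = 52 + 80 sin q mm and the free edge at x = 80 - 160 cos q. Axes turn with the front leaf.
- tab (a point): Centre of the upright grey tab by the fold, rigid on the front leaf: 10 mm thick (across the fold), 28 wide (along it), 26 high above the leaf's top face. At q = 0 it is at x = -10, y = 0, z = 70 mm in the tray's frame (leaf top face at z = 57). Site x points to the tray's rear at q = 0, z out of the leaf's top; at angle q, z leans by q to the tray's front.
- pull_bar (a point): Middle of the black round pull bar at the front leaf's free edge: 12 mm diameter, 64 long, along the tray's y, its axis 24 mm above the leaf's underside, 13 mm of clear gap over its top face. Rigid on the front leaf: at angle q it is at x = 80 - 160 cos q - 24 sin q, z = 52 + 24 cos q mm in the tray's frame. Axes as the tab's.
- pcb_center (a point): Centre of a green circuit board, 50 x 66 x 10 mm, lying loose on the tray's floor (6 mm above the worktop) under the cover.
- nose_pliers: Long-nose pliers with dark blue grips, 48 x 156 x 13 mm, lying behind the tray to its left; origin at the centre of the underside. Bystander.
- dispenser: White plastic pump dispenser bottle, 60 mm wide, 122 mm high, standing left of the tray; origin at the centre of the underside. Bystander.
- tape_roll: Roll of adhesive tape lying flat, 76 mm diameter, 19 mm high, behind the tray; origin at the centre of the underside. Bystander.

How it is judged (in metres and radians):
On the way:
1. the cover is raised at its fold into a tent (rear leaf above 0.3 rad) (value of joint cover_rear above 0.3 rad), for 0.1 s.
At the end, for the whole second after the job is handed in: The cover rests folded in its catch, rear leaf beyond 1.5 rad (leaves within about 8 degrees of each other) and still; the board and the pliers, dispenser and tape roll are each within 30 mm of where they were (value of joint cover_rear above 1.5 rad and velocity of joint cover_rear between -0.05 and 0.05 rad/s and distance of each of pcb_center, nose_pliers, dispenser, tape_roll from where it was at the start of the episode below 0.03 m); the robot touches nothing.
It fails at once if a bystander is knocked away by more than 50 mm or the dispenser is tipped over (distance of any of nose_pliers, dispenser, tape_roll from where it was at the start of the episode above 0.05 m or angle between dispenser's own z axis and vertical above 0.5 rad).
It also fails if it takes over 51 s, if anything falls off the work surface, if the arm or the gripper's body presses on something with over 40 N, if the wrist force passes 120 N, or if a joint passes its speed limit or range.

## Working session

There is one attempt and no reset: what is moved stays moved. The work goes in short steps, Python scripts to look and compute and a tool call to move; the robot and the scene stay as the last step left them, time stands still between calls to the robot, and variables do not carry over. Pictures are saved under pics/ and viewed, and the job is handed in when it is done.

Besides the shell and the picture viewer there is one more tool, called after "Request:" as name([rows], argument=value, ...), one row to a line, values as JSON. apply_moves: Moves the arm, as the interface text tells. Its arguments: {"type":"object","properties":{"increments":{"type":"array"},"grip":{"type":"number"},"force":{"type":"number"}},"required":["increments"]}

```bash
mkdir -p pics; ls; python3 - <<'E'
from workcell import monitor, viewer, workorder
import cv2, numpy as np
np.set_printoptions(precision=4,suppress=True)
for n in ["side","top"]:
    im=viewer.snapshot(n); cv2.imwrite(f"pics/{n}0.png",im[:,:,::-1])
    i=viewer.camera_info(n); print(n,i["fx"],i["fy"],i["cx"],i["cy"]);print(np.array(i["extrinsics"]))
s=monitor.read_state()
for k,v in s.items(): print(k,v)
E
```

```text
pics
side 374.6552416909754 374.6552416909754 310.2005344676501 197.7289215952991
[[ 0.9325 -0.1539  0.3268  0.2814]
 [-0.3612 -0.3974  0.8435 -0.3499]
 [ 0.0001 -0.9046 -0.4262  0.4572]
 [ 0.      0.      0.      1.    ]]
top 396.8051094151258 396.8051094151258 318.80187432107516 199.79858585806682
[[ 0.0016 -0.996   0.0898  0.4713]
 [-1.     -0.0022 -0.0068  0.3858]
 [ 0.007  -0.0898 -0.9959  1.0112]
 [ 0.      0.      0.      1.    ]]
time_s 0.1
qpos [-73.2467  15.8748  -1.5913  72.6532   0.0014  84.0765]
dq [-0.0192 -0.1141  0.105  -0.0801  0.0744  0.0266]
effort [  0.0003 -44.6707  29.6129   0.0085  -0.0001  -0.    ]
tcp_pos [ 0.2408 -0.576   0.2303]
tcp_rot [[ 0.3855 -0.9227 -0.0006]
 [-0.9227 -0.3855  0.002 ]
 [-0.0021 -0.0002 -1.    ]]
force [-0.5886 -0.102  -0.1324]
torque [ 0.0149 -0.0182 -0.0001]
grip_width 0.08543385472645362
```

View pics/side0.png

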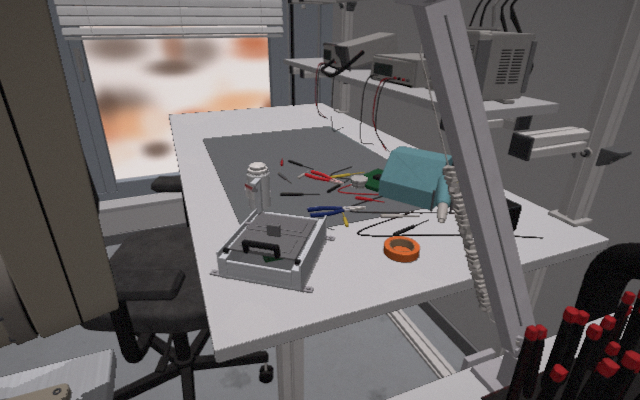

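View pics/top0.png

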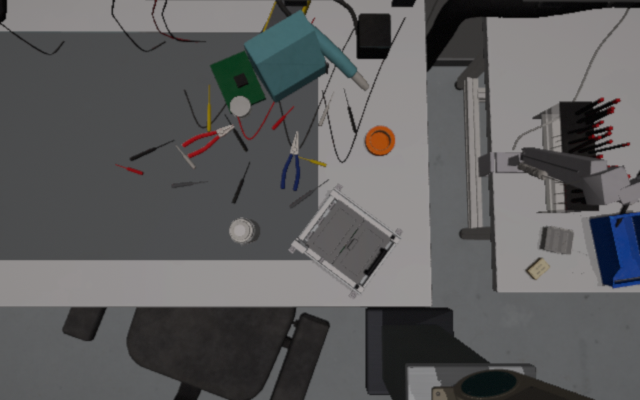

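```bash
python3 - <<'E'
import cv2
a=cv2.imread("pics/top0.png")[175:305,270:420]; cv2.imwrite("pics/topz.png",cv2.resize(a,None,fx=5,fy=4.6,interpolation=cv2.INTER_CUBIC)[:598])
a=cv2.imread("pics/side0.png")[195:300,200:340]; cv2.imwrite("pics/sidez.png",cv2.resize(a,None,fx=5.5,fy=5.5,interpolation=cv2.INTER_CUBIC))
E
```

```text
(no output)
```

View pics/topz.png

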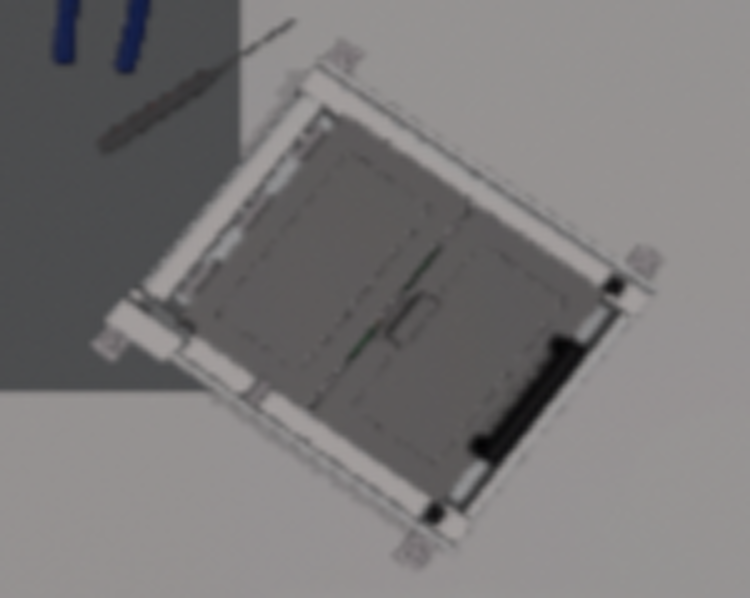

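View pics/sidez.png

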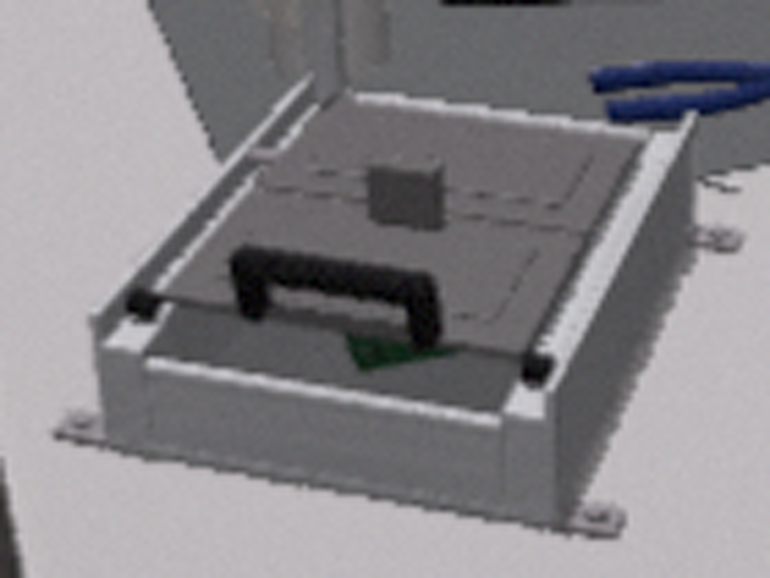

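```bash
cat > h.py <<'E'
from workcell import monitor, viewer, workorder
import cv2, numpy as np
np.set_printoptions(precision=4,suppress=True)
def ray(n,uv):
    i=viewer.camera_info(n);E=np.array(i["extrinsics"])
    d=E[:3,:3]@np.array([(uv[0]-i["cx"])/i["fx"],(uv[1]-i["cy"])/i["fy"],1.]); return E[:3,3],d
def onz(n,uv,z):
    o,d=ray(n,uv); return o+d*(z-o[2])/d[2]
def proj(n,p):
    i=viewer.camera_info(n);E=np.linalg.inv(np.array(i["extrinsics"]));c=E[:3,:3]@np.array(p)+E[:3,3]
    return np.array([i["fx"]*c[0]/c[2]+i["cx"],i["fy"]*c[1]/c[2]+i["cy"]])
E
python3 - <<'E'
from h import *
t=cv2.imread("pics/top0.png");s=cv2.imread("pics/side0.png")
for n,im,(x0,y0,x1,y1),z in [("top",t,(355,240,395,285),.08),("side",s,(235,236,285,262),.076)]:
    g=im.max(2)[y0:y1,x0:x1]; m=(g<35).astype(np.uint8)
    k,l,st,c=cv2.connectedComponentsWithStats(m)
    for j in range(1,k):
        if st[j,4]>8: 
            cc=c[j]+[x0,y0]; print(n,st[j],cc,onz(n,cc,z))
            if st[j,4]>60:
                ys,xs=np.where(l==j); r=cv2.minAreaRect(np.array([xs+x0,ys+y0]).T.astype(np.float32)); print(r)
Z=lambda u,v:(270+u/5,175+v/4.6)
# lip corners z=.058 ; fold ends z=.057
P={}
for nm,uv,z in [("rearR",(318,68),.058),("frontR",(652,292),.058),("frontL",(452,545),.058),("postL?",(110,315),.133),
   ("foldR",(470,208),.057),("foldL",(312,408),.057),("barR",(572,348),.076),("barL",(484,450),.076),("tabtop",(412,320),.083),("leafRearR",(345,115),.057),("leafFrontR",(603,296),.057),("leafFrontL",(447,497),.057),("leafRearL",(188,312),.057)]:
    P[nm]=onz("top",Z(*uv),z); print(nm,P[nm])
for a,b in [("foldR","foldL"),("barR","barL"),("leafFrontR","leafFrontL"),("leafRearR","leafRearL"),("frontR","frontL")]:
    d=P[b]-P[a]; print(a,b,"y-axis dir deg",np.degrees(np.arctan2(d[1],d[0])),np.hypot(*d[:2]),(P[a]+P[b])/2)
for a,b in [("frontR","rearR"),("leafFrontR","leafRearR"),("leafFrontL","leafRearL")]:
    d=P[b]-P[a]; print(a,b,"x-axis dir",np.degrees(np.arctan2(d[1],d[0])),np.hypot(*d[:2]))
E
```

```text
top [  9   8  23  28 158] [375.6076 261.6709] [0.4111 0.247  0.08  ]
((375.0351257324219, 261.3891906738281), (6.543410301208496, 30.584928512573242), 36.02737045288086)
side [  7   5  38  19 264] [261.0568 247.3409] [0.41   0.2354 0.076 ]
((260.3199768066406, 249.75997924804688), (38.466609954833984, 14.142135620117188), 8.13010311126709)
rearR [0.5817 0.3435 0.058 ]
frontR [0.4647 0.1837 0.058 ]
frontL [0.3352 0.2806 0.058 ]
postL? [0.4539 0.4386 0.133 ]
foldR [0.5083 0.2704 0.057 ]
foldL [0.4047 0.3466 0.057 ]
barR [0.4364 0.2255 0.076 ]
barL [0.3851 0.2673 0.076 ]
tabtop [0.4506 0.3011 0.083 ]
leafRearR [0.557  0.3304 0.057 ]
leafFrontR [0.4626 0.207  0.057 ]
leafFrontL [0.3594 0.2826 0.057 ]
leafRearL [0.454  0.4059 0.057 ]
foldR foldL y-axis dir deg 143.66581946718918 0.1285838557056713 [0.4565 0.3085 0.057 ]
barR barL y-axis dir deg 140.88804349018187 0.06615775547655389 [0.4107 0.2464 0.076 ]
leafFrontR leafFrontL y-axis dir deg 143.7826646103164 0.12795087932659502 [0.411  0.2448 0.057 ]
leafRearR leafRearL y-axis dir deg 143.78207103910384 0.12762172506341415 [0.5055 0.3681 0.057 ]
frontR frontL y-axis dir deg 143.20927522633775 0.1617433294308862 [0.3999 0.2321 0.058 ]
frontR rearR x-axis dir 53.796704497756956 0.19801918547266906
leafFrontR leafRearR x-axis dir 52.58793410231633 0.1553609609582488
leafFrontL leafRearL x-axis dir 52.46658798281056 0.15536949427534535
```

```bash
cat >> h.py <<'E'
O=np.array([.4570,.3085,0]);YAW=np.radians(53.5)
TR=np.array([[np.cos(YAW),-np.sin(YAW),0],[np.sin(YAW),np.cos(YAW),0],[0,0,1]])
def W(p): return O+TR@(np.array(p,float)/1000)
def T(w): return TR.T@(np.array(w)-O)*1000
E
python3 - <<'E'
from h import *
pts=[(-10,14,83),(-10,-14,83),(-10,0,57),(-5,-14,83),(-5,14,83),(-15,14,83),(-15,-14,83),(-80,32,76),(-80,-32,76),(0,68,57),(0,-68,57),(80,-68,57),(80,68,57),(-80,68,57),(-80,-68,57),(69,84,133),(103,84,133),(103,70,133),(69,70,133)]
for n,(x0,y0,x1,y1) in [("top",(270,175,420,305)),("side",(200,180,340,300))]:
    im=cv2.imread(f"pics/{n}0.png")[y0:y1,x0:x1]; k=5 if n=="side" else 4.6
    im=cv2.resize(im,None,fx=k,fy=k,interpolation=cv2.INTER_CUBIC)
    for p in pts:
        u=(proj(n,W(p))+.5-[x0,y0])*k; cv2.circle(im,tuple(int(a) for a in u),2,(0,0,255),-1)
    cv2.imwrite(f"pics/{n}p.png",im)
print("disp",onz("top",(242,231),.11),T(onz("top",(242,231),.11)))
E
```

```text
disp [0.4813 0.5532 0.11  ] [211.1581 125.9583 110.    ]
```

View pics/topp.png

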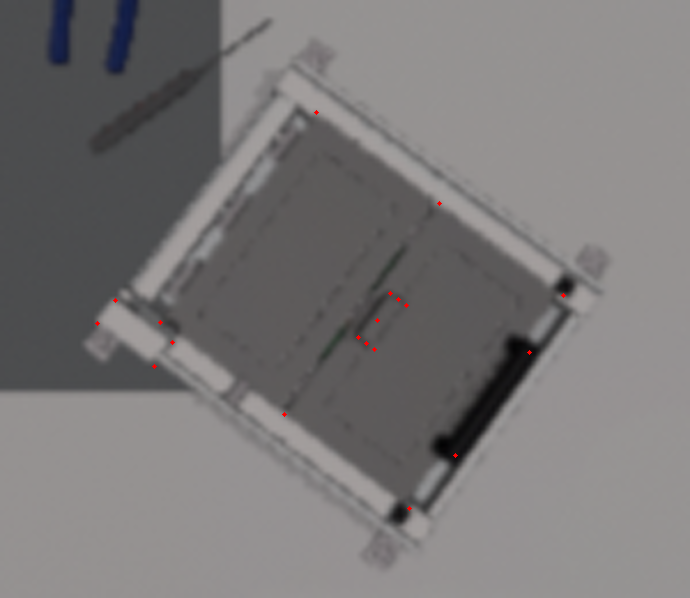

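View pics/sidep.png

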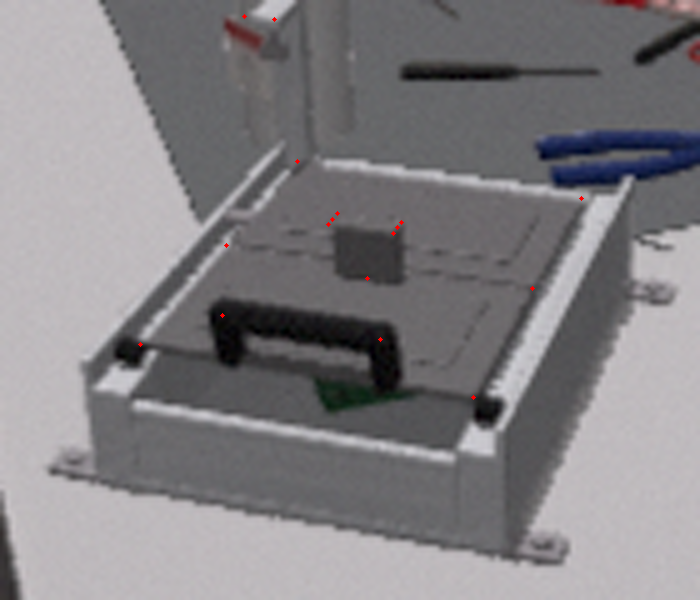

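```bash
sed -i 's/^O=.*;Y/O=np.array([.4580,.3078,0]);Y/' h.py; cat >> h.py <<'E'
def go(p,psi=None):
    s=monitor.read_state();R=np.array(s["tcp_rot"]);t=np.array(s["tcp_pos"])
    a=np.degrees(np.arctan2(R[1,0],R[0,0]))
    print("t",s["time_s"],"tcp",t,"tray",T(t),"psi",a,"F",s["force"],"w",s["grip_width"])
    print("offset cm",R.T@(W(p)-t)*100, "spin",None if psi is None else -((psi-a+180)%360-180))
E
python3 - <<'E'
from h import *
go((-10,0,190),-36.5)
E
```

```text
t 0.1 tcp [ 0.2408 -0.576   0.2303] tray [-839.6529 -351.0518  230.2514] psi -67.32319693878514 F [-0.5886 -0.102  -0.1324] w 0.08543385472645362
offset cm [-72.6488 -53.2581   4.1882] spin -30.823196938785145
```

Request:
apply_moves([
  {"offset": [-4,-3,0],"spin": 0},
  {"offset": [-8,-6,0],"spin": 0},
  {"offset": [-12,-9,0],"spin": 0},
  {"offset": [-16,-12,0],"spin": 0},
  {"offset": [-20,-15,0],"spin": 0},
  {"offset": [-24,-18,0],"spin": -3},
  {"offset": [-28,-20.5,0],"spin": -6},
  {"offset": [-32,-23.5,0],"spin": -10},
  {"offset": [-36,-26.5,0],"spin": -15},
  {"offset": [-40,-29.5,0],"spin": -20},
  {"offset": [-44,-32.5,0],"spin": -25},
  {"offset": [-48,-35.5,0],"spin": -31},
], grip=-1, force=40)

```text
time_s: 1.3
tcp_pos: [0.3832, 0.0051, 0.2312]
tcp_rot: [[0.808, -0.589, 0.001], [-0.589, -0.808, -0.0], [0.001, -0.0, -1.0]]
force: [1.4, -0.9, 0.3]
grip_width: 0.0857
```

```bash
python3 - <<'E'
from h import *
print(monitor.read_state()["qpos"])
go((-10,0,160),-36.5)
E
```

```text
[ -8.9199  -9.5107 -28.486   70.9937  -0.006  117.1871]
t 1.3 tcp [0.3832 0.0051 0.2312] tray [-287.8171 -119.8981  231.2428] psi -36.106990624993415 F [ 1.3573 -0.8639  0.2975] w 0.08570452683597127
offset cm [-11.8027 -27.8622   7.1223] spin 0.39300937500658506
```

Request:
apply_moves([
  {"offset": [-1.6,-4,0]},
  {"offset": [-3.2,-8,0.5]},
  {"offset": [-4.8,-12,1.5]},
  {"offset": [-6.4,-16,2.5]},
  {"offset": [-8,-20,4],"spin": 0.4},
  {"offset": [-9.6,-24,5.5],"spin": 0.4},
  {"offset": [-11.5,-27.5,7],"spin": 0.4},
  {"offset": [-11.5,-27.5,7],"spin": 0.4},
  {"offset": [-11.5,-27.5,7],"spin": 0.4},
])

```text
invalid input at $.increments[0]: expected keys offset, spin
```

```bash
python3 - <<'E'
from h import *
go((-10,0,61),-36.5)
for n in ["side","top"]: cv2.imwrite(f"pics/{n}1.png",viewer.snapshot(n)[:,:,::-1])
E
```

```text
t 1.3 tcp [0.3832 0.0051 0.2312] tray [-287.8171 -119.8981  231.2428] psi -36.106990624993415 F [ 1.3573 -0.8639  0.2975] w 0.08570452683597127
offset cm [-11.808  -27.8607  17.0223] spin 0.39300937500658506
```

View pics/side1.png

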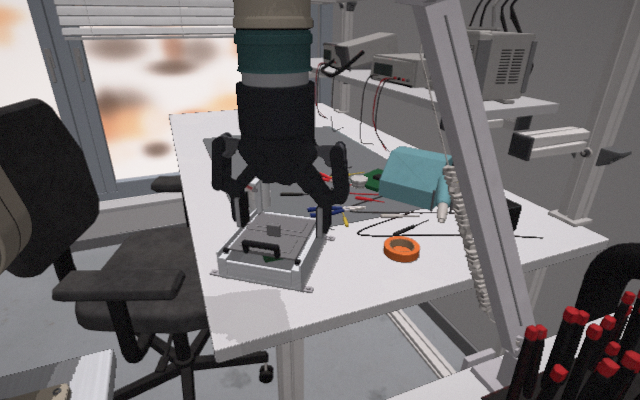

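View pics/top1.png

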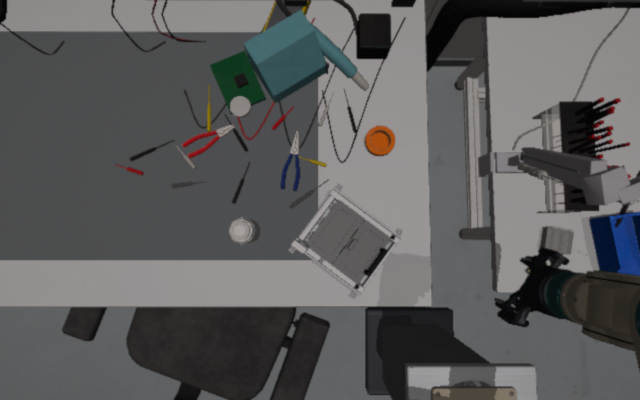

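Request:
apply_moves([
  {"offset": [-1.6,-4,0],"spin": 0},
  {"offset": [-3.2,-8,0.5],"spin": 0},
  {"offset": [-4.8,-12,1.5],"spin": 0},
  {"offset": [-6.4,-16,2.5],"spin": 0},
  {"offset": [-8,-20,4],"spin": 0.4},
  {"offset": [-9.6,-24,5.5],"spin": 0.4},
  {"offset": [-11.5,-27.5,7],"spin": 0.4},
  {"offset": [-11.5,-27.5,7],"spin": 0.4},
  {"offset": [-11.5,-27.5,7],"spin": 0.4},
])

```text
time_s: 2.3
tcp_pos: [0.4531, 0.2923, 0.1602]
tcp_rot: [[0.802, -0.598, -0.002], [-0.598, -0.802, -0.002], [-0.001, 0.003, -1.0]]
force: [0.1, -0.2, -0.6]
grip_width: 0.0856
```

```bash
python3 - <<'E'
from h import *
go((-10,0,62),-36.5)
E
```

```text
t 2.3 tcp [0.4531 0.2923 0.1602] tray [-15.3383  -5.3011 160.1512] psi -36.69387201127416 F [ 0.0707 -0.1654 -0.6405] w 0.0855996267562184
offset cm [-0.5248 -0.5604  9.8139] spin -0.1938720112741521
```

Request:
apply_moves([
  {"offset": [-0.5,-0.6,2],"spin": 0},
  {"offset": [-0.5,-0.6,4],"spin": 0},
  {"offset": [-0.5,-0.6,6],"spin": 0},
  {"offset": [-0.5,-0.6,8],"spin": 0},
  {"offset": [-0.5,-0.6,9.2],"spin": 0},
  {"offset": [-0.5,-0.6,9.8],"spin": 0},
  {"offset": [-0.5,-0.6,9.8],"spin": 0},
  {"offset": [-0.5,-0.6,9.8],"spin": 0},
])

```text
time_s: 3.1
tcp_pos: [0.454, 0.3005, 0.0642]
tcp_rot: [[0.801, -0.598, 0.001], [-0.598, -0.801, 0.001], [0.001, -0.001, -1.0]]
force: [0.7, -0.3, -0.1]
grip_width: 0.0853
```

```bash
python3 - <<'E'
from h import *
go((-10,0,62),-36.5)
a=viewer.snapshot("side")[140:300,180:360,::-1];b=viewer.snapshot("top")[170:310,260:430,::-1]
cv2.imwrite("pics/s2.png",cv2.resize(a,None,fx=3.7,fy=3.7));cv2.imwrite("pics/t2.png",cv2.resize(b,None,fx=4,fy=4))
E
```

```text
t 3.1 tcp [0.454  0.3005 0.0642] tray [-8.1877 -1.1386 64.1996] psi -36.75558509544022 F [ 0.6779 -0.2641 -0.1425] w 0.08525777496209286
offset cm [-0.1132  0.182   0.2196] spin -0.25558509544021035
```

View pics/s2.png

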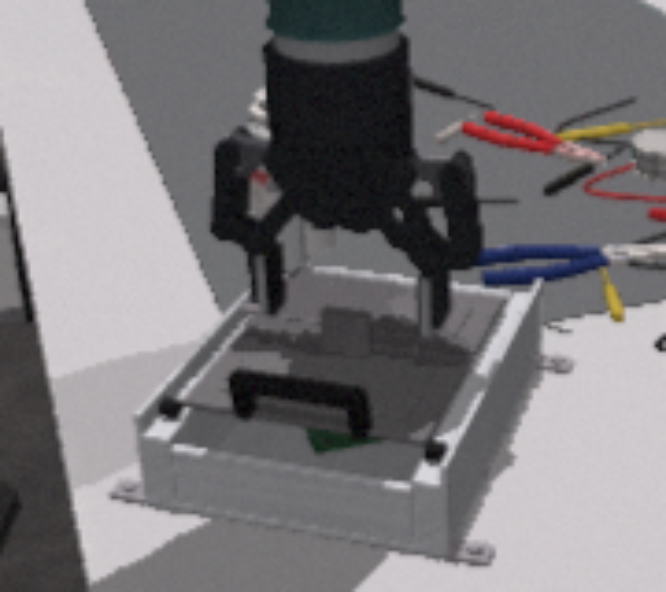

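View pics/t2.png

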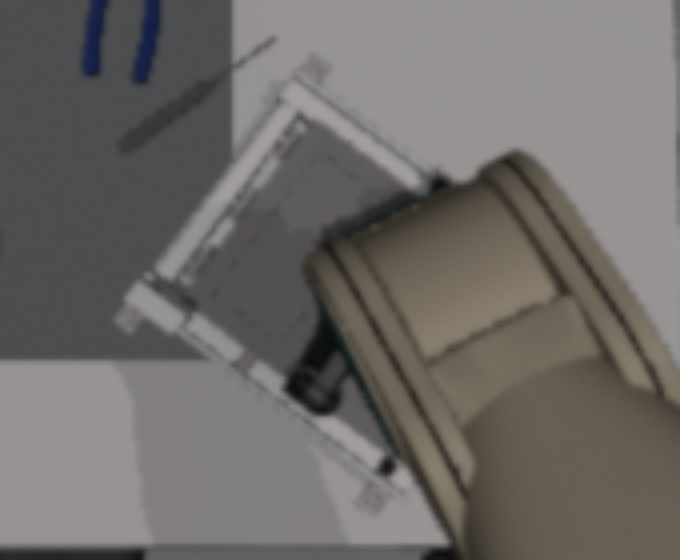

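Request:
apply_moves([
  {"offset": [-0.1,0.15,0.1],"spin": 0},
  {"offset": [-0.1,0.15,0.2],"spin": 0},
  {"offset": [-0.1,0.15,0.2],"spin": 0},
  {"offset": [-0.1,0.15,0.2],"spin": 0},
  {"offset": [-0.1,0.15,0.2],"spin": 0},
  {"offset": [-0.1,0.15,0.2],"spin": 0},
  {"offset": [-0.1,0.15,0.2],"spin": 0},
  {"offset": [-0.1,0.15,0.2],"spin": 0},
], grip=1, force=40)

```text
time_s: 4.0
tcp_pos: [0.4514, 0.3002, 0.0614]
tcp_rot: [[0.802, -0.598, -0.0], [-0.598, -0.802, 0.0], [-0.001, -0.0, -1.0]]
force: [-1.7, 1.6, 1.9]
grip_width: 0.0269
```

```bash
python3 - <<'E'
from h import *
go((-10,0,62),-36.5)
a=viewer.snapshot("side")[140:300,180:360,::-1]
cv2.imwrite("pics/s3.png",cv2.resize(a,None,fx=3.7,fy=3.7))
E
```

```text
t 4.0 tcp [0.4514 0.3002 0.0614] tray [-10.083    0.8045  61.3767] psi -36.71017171866034 F [-1.6502  1.553   1.9253] w 0.026863160932739084
offset cm [ 0.0804 -0.0086 -0.0624] spin -0.210171718660348
```

View pics/s3.png

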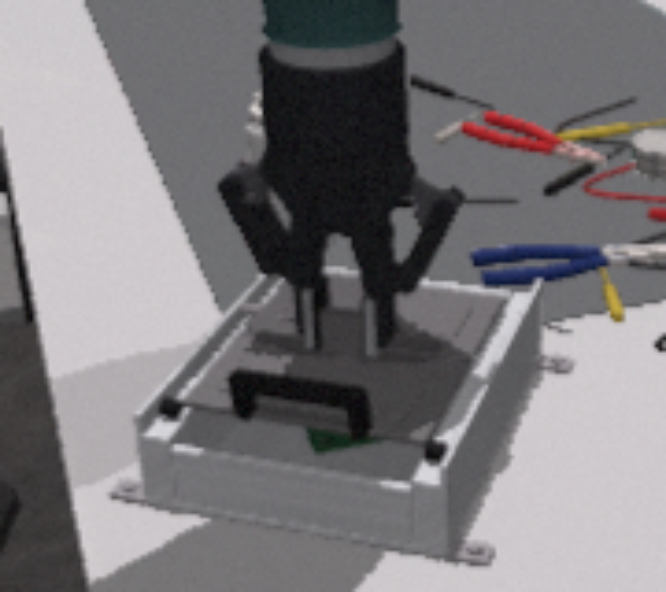

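Request:
apply_moves([
  {"offset": [0,0.1,-0.4],"spin": 0},
  {"offset": [0,0.15,-0.8],"spin": 0},
  {"offset": [0,0.18,-1.2],"spin": 0},
  {"offset": [0,0.16,-1.6],"spin": 0},
  {"offset": [0,0.13,-2.0],"spin": 0},
  {"offset": [0,0.05,-2.4],"spin": 0},
  {"offset": [0,-0.1,-2.8],"spin": 0},
  {"offset": [0,-0.24,-3.15],"spin": 0},
  {"offset": [0,-0.4,-3.4],"spin": 0},
  {"offset": [0,-0.56,-3.65],"spin": 0},
  {"offset": [0,-0.56,-3.65],"spin": 0},
  {"offset": [0,-0.56,-3.65],"spin": 0},
])

```text
time_s: 5.25
tcp_pos: [0.4512, 0.3003, 0.0961]
tcp_rot: [[0.801, -0.599, -0.007], [-0.599, -0.801, -0.009], [-0.0, 0.012, -1.0]]
force: [-4.2, -10.0, -10.8]
grip_width: 0.0268
```

```bash
python3 - <<'E'
from h import *
go((-4.4,0,98.5),-36.5)
a=viewer.snapshot("side")[120:300,180:360,::-1]
cv2.imwrite("pics/s4.png",cv2.resize(a,None,fx=3.3,fy=3.3))
E
```

```text
t 5.25 tcp [0.4512 0.3003 0.0961] tray [-10.0949   1.0436  96.1134] psi -36.76921723313158 F [ -4.2469  -9.9663 -10.7824] w 0.026847003706718178
offset cm [ 0.1016 -0.5672 -0.2453] spin -0.2692172331315703
```

View pics/s4.png

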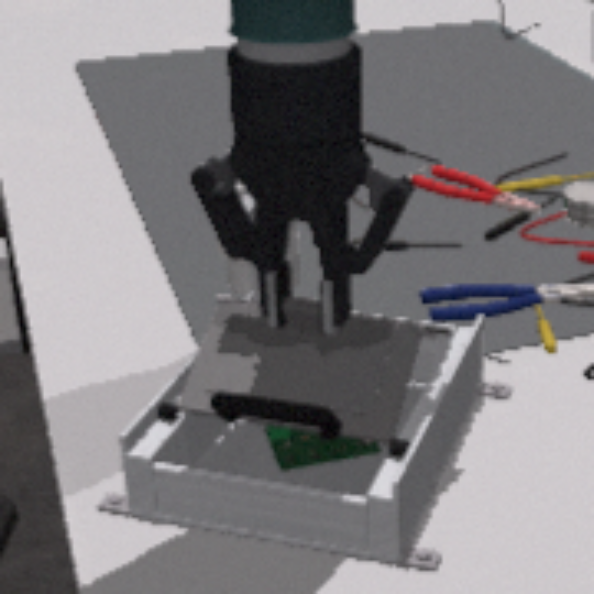

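```bash
cat >> h.py <<'E'
def bar(q): return (80-160*np.cos(q)-24*np.sin(q),0,52+24*np.cos(q))
E
python3 - <<'E'
from h import *
for q in np.arange(0,1.3,.1): print(round(q,1),proj("side",W(bar(q))))
E
```

```text
0.0 [260.192  245.0961]
0.1 [259.872  245.5935]
0.2 [259.8865 245.7507]
0.3 [260.2351 245.5654]
0.4 [260.9097 245.0431]
0.5 [261.8951 244.1967]
0.6 [263.1697 243.0458]
0.7 [264.7065 241.6159]
0.8 [266.4742 239.9371]
0.9 [268.4387 238.0429]
1.0 [270.5641 235.9689]
1.1 [272.8143 233.7512]
1.2 [275.1536 231.4261]
```

Request:
apply_moves([
  {"offset": [0,-0.2,-0.25],"spin": 0},
  {"offset": [0,-0.45,-0.5],"spin": 0},
  {"offset": [0,-0.7,-0.7],"spin": 0},
  {"offset": [0,-0.9,-0.8],"spin": 0},
  {"offset": [0,-1.0,-0.85],"spin": 0},
  {"offset": [0,-1.0,-0.85],"spin": 0},
])

```text
time_s: 5.9
tcp_pos: [0.4553, 0.3059, 0.104]
tcp_rot: [[0.801, -0.599, -0.011], [-0.599, -0.801, -0.015], [0.0, 0.018, -1.0]]
force: [-7.3, -14.7, -6.7]
grip_width: 0.0267
```

```bash
python3 - <<'E'
from h import *
go((-4.4,0,98.5),-36.5)
a=viewer.snapshot("side")[120:300,180:360,::-1]
cv2.imwrite("pics/s5.png",cv2.resize(a,None,fx=3.3,fy=3.3))
E
```

```text
t 5.9 tcp [0.4553 0.3059 0.104 ] tray [ -3.1781   1.0593 104.0469] psi -36.79643590008884 F [ -7.2552 -14.7401  -6.6501] w 0.026672688604963794
offset cm [0.1064 0.1115 0.5568] spin -0.2964359000888521
```

View pics/s5.png

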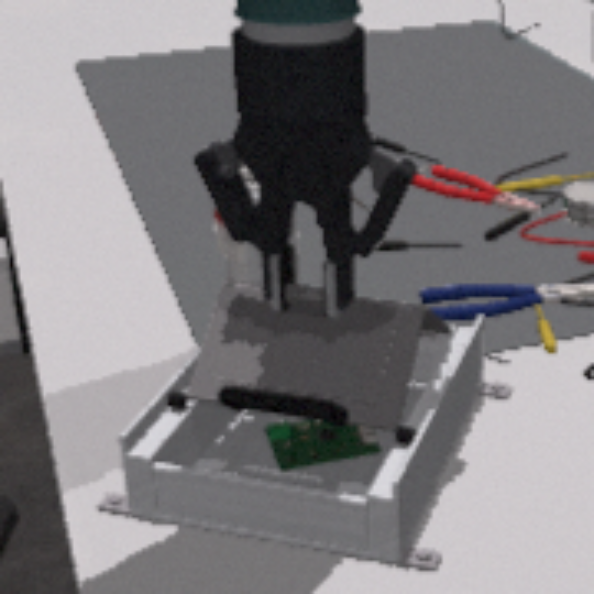

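Request:
apply_moves([
  {"offset": [0,0,0],"spin": 0},
  {"offset": [0,0,0],"spin": 0},
  {"offset": [0,0,0],"spin": 0},
  {"offset": [0,0,-0.5],"spin": 0},
  {"offset": [0,0,-2.5],"spin": 0},
  {"offset": [0,0,-5.5],"spin": 0},
  {"offset": [0,2,-7],"spin": 0},
  {"offset": [0,5,-7],"spin": 0},
  {"offset": [0,8,-7],"spin": 0},
  {"offset": [0,8,-7],"spin": 0},
], grip=-0.2)

```text
time_s: 6.95
tcp_pos: [0.4109, 0.2466, 0.1771]
tcp_rot: [[0.801, -0.599, -0.001], [-0.599, -0.801, -0.001], [-0.0, 0.001, -1.0]]
force: [-0.0, 0.0, 0.1]
grip_width: 0.0511
```

```bash
python3 - <<'E'
from h import *
go((-88,0,62),-36.5)
a=viewer.snapshot("side")[100:300,180:380,::-1]
cv2.imwrite("pics/s6.png",cv2.resize(a,None,fx=3,fy=3))
E
```

```text
t 6.95 tcp [0.4109 0.2466 0.1771] tray [-77.1832   1.4746 177.1105] psi -36.77970060247671 F [-0.0133  0.0334  0.1298] w 0.05111839288363273
offset cm [ 0.1562  1.0692 11.5121] spin -0.2797006024767086
```

View pics/s6.png

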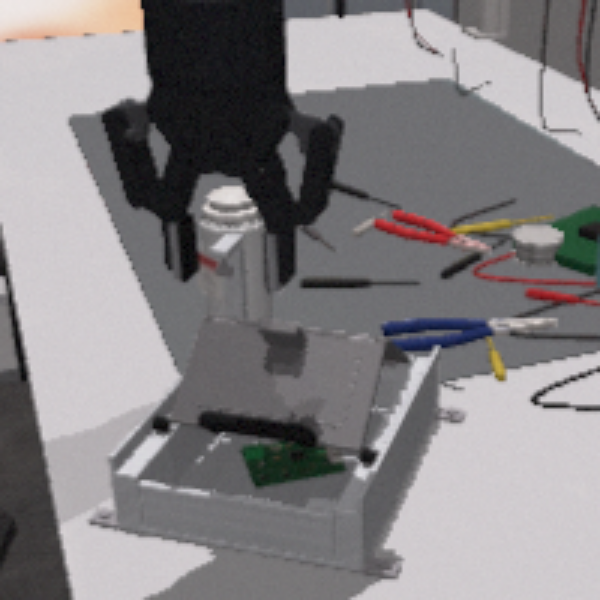

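Request:
apply_moves([
  {"offset": [0.1,1.2,0],"spin": 0},
  {"offset": [0.1,1.2,1],"spin": 0},
  {"offset": [0.1,1.2,3],"spin": 0},
  {"offset": [0.1,1.2,5],"spin": 0},
  {"offset": [0.1,1.2,7],"spin": 0},
  {"offset": [0.1,1.2,9],"spin": 0},
  {"offset": [0.1,1.2,10.8],"spin": 0},
  {"offset": [0.1,1.2,11.5],"spin": 0},
  {"offset": [0.1,1.2,11.5],"spin": 0},
  {"offset": [0.1,1.2,11.5],"spin": 0},
], grip=1)

```text
time_s: 8.0
tcp_pos: [0.4072, 0.2384, 0.0616]
tcp_rot: [[0.802, -0.598, 0.001], [-0.598, -0.802, 0.0], [0.0, -0.001, -1.0]]
force: [0.2, 0.5, 0.2]
grip_width: -0.0002
```

```bash
python3 - <<'E'
from h import *
go((-10,0,62),-36.5)
a=viewer.snapshot("side")[100:300,180:380,::-1]
cv2.imwrite("pics/s7.png",cv2.resize(a,None,fx=3,fy=3))
E
```

```text
t 8.0 tcp [0.4072 0.2384 0.0616] tray [-85.9428  -0.4565  61.6085] psi -36.714686119738495 F [0.2004 0.5176 0.2246] w -0.00020767065057785916
offset cm [-0.0741 -7.5941 -0.035 ] spin -0.21468611973850216
```

View pics/s7.png

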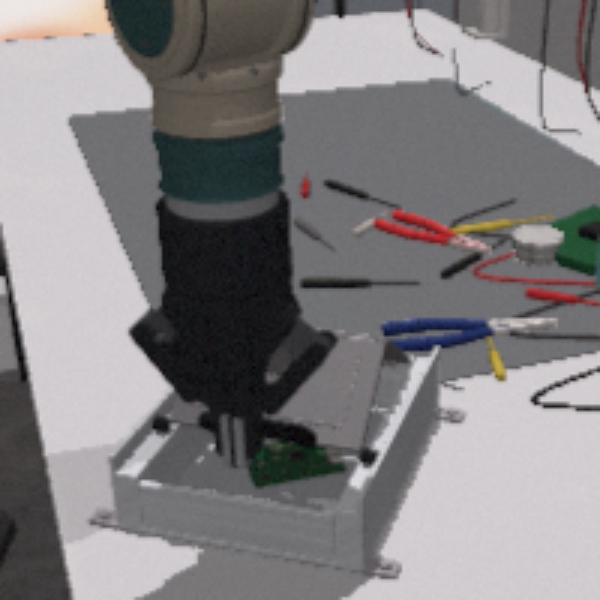

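Request:
apply_moves([
  {"offset": [0,-0.6,0],"spin": 0},
  {"offset": [0,-1.2,0],"spin": 0},
  {"offset": [0,-1.8,0],"spin": 0},
  {"offset": [0,-2.4,0],"spin": 0},
  {"offset": [0,-3.0,0],"spin": 0},
  {"offset": [0,-3.6,0],"spin": 0},
  {"offset": [0,-4.2,0],"spin": 0},
  {"offset": [0,-4.8,0],"spin": 0},
  {"offset": [0,-5.4,0],"spin": 0},
  {"offset": [0,-6,0],"spin": 0},
  {"offset": [0,-6.5,0],"spin": 0},
  {"offset": [0,-6.5,0],"spin": 0},
])

```text
time_s: 9.25
tcp_pos: [0.4424, 0.2884, 0.0594]
tcp_rot: [[0.802, -0.598, -0.007], [-0.598, -0.802, -0.005], [-0.002, 0.008, -1.0]]
force: [-2.4, -4.1, -2.7]
grip_width: -0.0001
```

```bash
python3 - <<'E'
from h import *
go((-10,0,62),-36.5)
a=viewer.snapshot("side")[100:300,180:380,::-1]
cv2.imwrite("pics/s8.png",cv2.resize(a,None,fx=3,fy=3))
E
```

```text
t 9.25 tcp [0.4424 0.2884 0.0594] tray [-24.8293   0.9857  59.3565] psi -36.717901529589085 F [-2.3941 -4.0713 -2.7117] w -0.000126309607911136
offset cm [ 0.0923 -1.4812 -0.2763] spin -0.21790152958908493
```

View pics/s8.png

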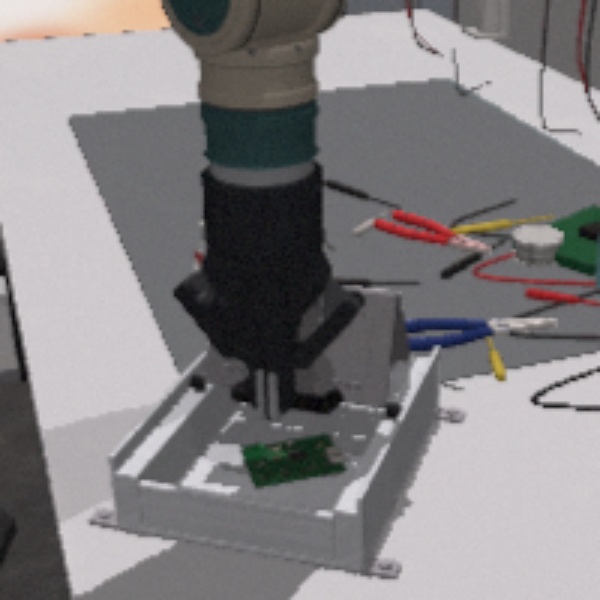

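Request:
apply_moves([
  {"offset": [0.1,1.5,0],"spin": 0},
  {"offset": [0.1,3,0],"spin": 0},
  {"offset": [0.1,3.5,0],"spin": 0},
  {"offset": [0.1,3.5,-1.5],"spin": 0},
  {"offset": [0.1,3.5,-3],"spin": 0},
  {"offset": [0.1,3.5,-4.5],"spin": 0},
  {"offset": [0.1,2.5,-4.5],"spin": 0},
  {"offset": [0.1,1,-4.5],"spin": 0},
  {"offset": [0.1,0,-4.5],"spin": 0},
  {"offset": [0.1,0,-4.5],"spin": 0},
])

```text
time_s: 10.3
tcp_pos: [0.4476, 0.291, 0.1057]
tcp_rot: [[0.802, -0.597, 0.0], [-0.597, -0.802, 0.0], [0.0, -0.001, -1.0]]
force: [0.3, 0.6, -0.8]
grip_width: 0.0
```

```bash
python3 - <<'E'
from h import *
go((38,0,106),-36.5)
a=viewer.snapshot("side")[80:300,180:400,::-1]
cv2.imwrite("pics/s9.png",cv2.resize(a,None,fx=2.7,fy=2.7))
E
```

```text
t 10.3 tcp [0.4476 0.291  0.1057] tray [-19.7211  -1.5966 105.747 ] psi -36.66768351195152 F [ 0.2718  0.5596 -0.8342] w 4.844033097148667e-05
offset cm [-0.1766 -5.7716 -0.0218] spin -0.167683511951509
```

View pics/s9.png

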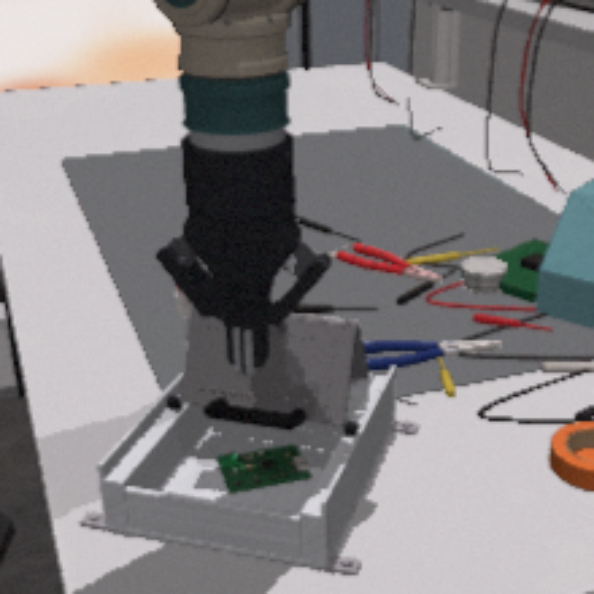

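Request:
apply_moves([
  {"offset": [-0.1,-0.6,0],"spin": 0},
  {"offset": [-0.1,-1.2,0],"spin": 0},
  {"offset": [-0.1,-1.8,0],"spin": 0},
  {"offset": [-0.1,-2.3,0],"spin": 0},
  {"offset": [-0.1,-2.8,0],"spin": 0},
  {"offset": [-0.1,-3.3,0],"spin": 0},
  {"offset": [-0.1,-3.8,0],"spin": 0},
  {"offset": [-0.1,-4.2,0],"spin": 0},
  {"offset": [-0.1,-4.6,0],"spin": 0},
  {"offset": [-0.1,-5,0],"spin": 0},
  {"offset": [-0.1,-5.3,0],"spin": 0},
  {"offset": [-0.1,-5.3,0],"spin": 0},
])

```text
time_s: 11.55
tcp_pos: [0.4725, 0.3268, 0.1035]
tcp_rot: [[0.801, -0.599, -0.01], [-0.599, -0.8, -0.014], [0.0, 0.017, -1.0]]
force: [-6.0, -12.6, 1.0]
grip_width: 0.0004
```

```bash
python3 - <<'E'
from h import *
go((38,0,106),-36.5)
a=viewer.snapshot("side")[80:300,180:400,::-1]
cv2.imwrite("pics/s10.png",cv2.resize(a,None,fx=2.7,fy=2.7))
for q in np.arange(1.2,1.6,.1): print(round(q,1),proj("side",W(bar(q))))
E
```

```text
t 11.55 tcp [0.4725 0.3268 0.1035] tray [ 23.8793  -0.3207 103.4852] psi -36.81195065070504 F [ -6.0147 -12.639    0.9502] w 0.00035457460861795976
offset cm [-0.0397 -1.4074 -0.2753] spin -0.31195065070505734
1.2 [275.1536 231.4261]
1.3 [277.5478 229.0284]
1.4 [279.9649 226.5911]
1.5 [282.3755 224.1445]
1.6 [284.7533 221.7163]
```

View pics/s10.png

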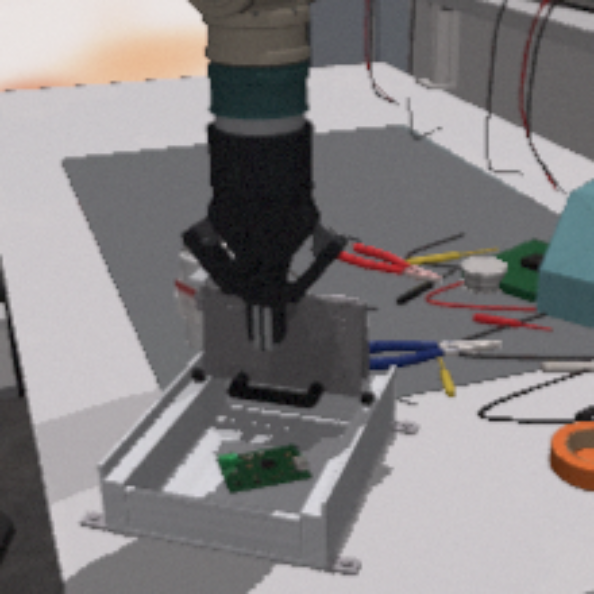

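Request:
apply_moves([
  {"offset": [0,-0.4,0],"spin": 0},
  {"offset": [0,-0.8,0],"spin": 0},
  {"offset": [0,-1.1,0],"spin": 0},
  {"offset": [0,-1.4,0],"spin": 0},
  {"offset": [0,-1.6,0],"spin": 0},
  {"offset": [0,-1.6,0],"spin": 0},
])

```text
time_s: 12.2
tcp_pos: [0.4798, 0.3378, 0.1008]
tcp_rot: [[0.8, -0.599, -0.015], [-0.599, -0.8, -0.017], [-0.001, 0.023, -1.0]]
force: [-5.1, -13.9, -6.9]
grip_width: -0.0001
```

```bash
python3 - <<'E'
from h import *
go((38,0,106),-36.5)
a=viewer.snapshot("side")[80:300,180:400,::-1]
cv2.imwrite("pics/s11.png",cv2.resize(a,None,fx=2.7,fy=2.7))
E
```

```text
t 12.2 tcp [0.4798 0.3378 0.1008] tray [ 37.1082   0.3395 100.8462] psi -36.829147575161436 F [ -5.1013 -13.8942  -6.9358] w -0.00013034716159678332
offset cm [ 0.0328 -0.0777 -0.5173] spin -0.3291475751614428
```

View pics/s11.png

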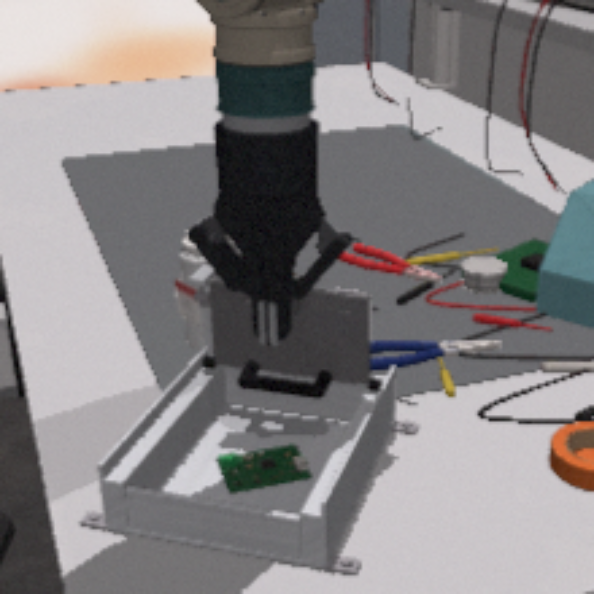

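Request:
apply_moves([
  {"offset": [0,-0.3,0],"spin": 0},
  {"offset": [0,-0.6,0],"spin": 0},
  {"offset": [0,-0.8,0],"spin": 0},
  {"offset": [0,-0.8,0],"spin": 0},
  {"offset": [0,-0.8,0],"spin": 0},
])

```text
time_s: 12.75
tcp_pos: [0.4801, 0.3382, 0.1005]
tcp_rot: [[0.8, -0.6, -0.023], [-0.601, -0.799, -0.03], [-0.0, 0.038, -0.999]]
force: [-14.3, -28.4, 6.6]
grip_width: -0.0002
```

```bash
python3 - <<'E'
from h import *
go((38,0,106),-36.5)
E
```

```text
t 12.75 tcp [0.4801 0.3382 0.1005] tray [ 37.6217   0.3226 100.5408] psi -36.91232561798732 F [-14.2899 -28.3797   6.5875] w -0.00015770015105193237
offset cm [ 0.0319 -0.0175 -0.547 ] spin -0.41232561798733514
```

Request:
apply_moves([
  {"offset": [0,0.4,0],"spin": 0},
  {"offset": [0,0.8,0],"spin": 0},
  {"offset": [0,1.5,0],"spin": 0},
  {"offset": [0,3,0],"spin": 0},
  {"offset": [0,5,0],"spin": 0},
  {"offset": [0,8,-1],"spin": 0},
  {"offset": [0,10,-4],"spin": 0},
  {"offset": [0,12,-8],"spin": 0},
  {"offset": [0,15,-11],"spin": 0},
  {"offset": [0,18,-12],"spin": 0},
  {"offset": [0,18,-12],"spin": 0},
  {"offset": [0,18,-12],"spin": 0},
])

```text
time_s: 13.95
tcp_pos: [0.3849, 0.2081, 0.2273]
tcp_rot: [[0.801, -0.598, 0.003], [-0.598, -0.801, 0.002], [0.002, -0.003, -1.0]]
force: [0.4, 1.1, 0.8]
grip_width: 0.0
```

```bash
python3 - <<'E'
from h import *
go((38,0,106),-36.5)
i=viewer.snapshot("side")[:,:,::-1]; cv2.imwrite("pics/s12f.png",i); a=i[120:280,180:380]
cv2.imwrite("pics/s12.png",cv2.resize(a,None,fx=3.7,fy=3.7))
b=viewer.snapshot("top")[:,:,::-1]; cv2.imwrite("pics/t12.png",b)
t0=cv2.imread("pics/top0.png")
def cent(im,lo,hi,box):
    x0,y0,x1,y1=box;h=cv2.cvtColor(im[y0:y1,x0:x1],cv2.COLOR_BGR2HSV);m=cv2.inRange(h,lo,hi);M=cv2.moments(m,True);return (M["m10"]/M["m00"]+x0,M["m01"]/M["m00"]+y0) if M["m00"] else None
for nm,lo,hi,bx in [("tape",(5,150,80),(20,255,255),(350,110,410,170)),("pliers",(110,100,30),(130,255,255),(270,120,310,200)),("disp",(0,0,140),(180,60,255),(220,210,265,250))]:
    print(nm,cent(np.ascontiguousarray(t0),lo,hi,bx),cent(np.ascontiguousarray(b),lo,hi,bx))
E
```

```text
t 13.95 tcp [0.3849 0.2081 0.2273] tray [-123.6197   -0.5618  227.349 ] psi -36.75568419085325 F [0.4486 1.1367 0.8081] w 1.0185889058010686e-05
offset cm [ -0.1471 -16.1193  12.1907] spin -0.255684190853259
tape (379.6825885978428, 140.4853620955316) (379.67283950617286, 140.50617283950618)
pliers (290.8565737051793, 172.37848605577688) (290.8467741935484, 172.5)
disp (239.44368600682594, 230.60409556313994) (239.78171091445427, 230.18289085545723)
```

View pics/s12.png

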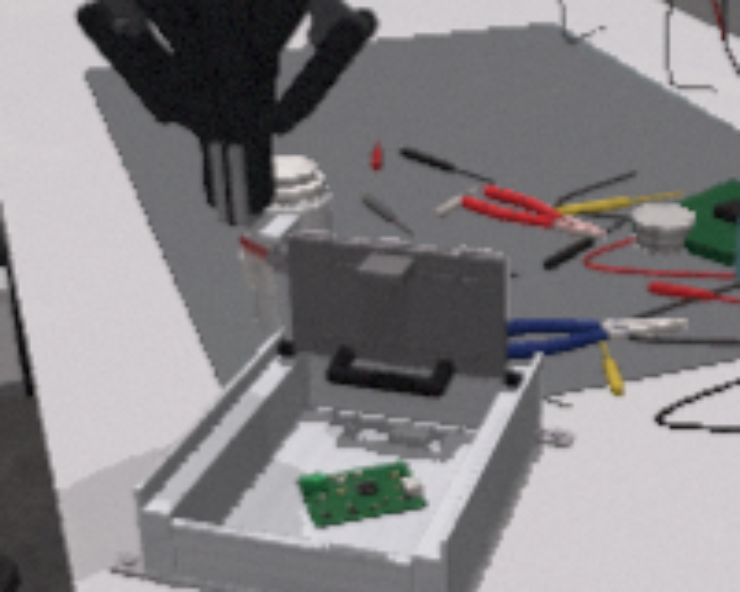

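View pics/t12.png

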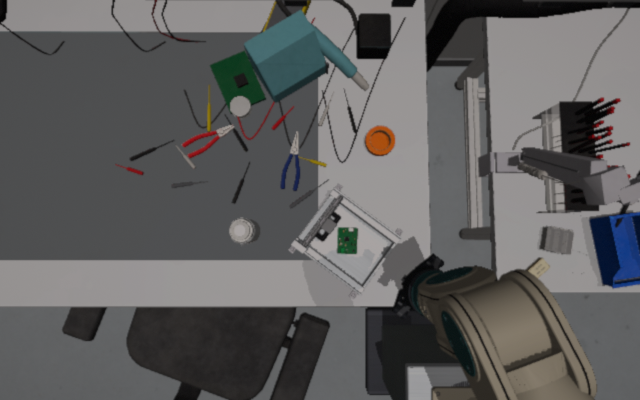

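```bash
python3 - <<'E'
from h import *
a=cv2.imread("pics/s12f.png").astype(int);b=viewer.snapshot("side")[:,:,::-1].astype(int)
def c(im):
    g=im[208:230,262:312].max(2);m=(g<45);ys,xs=np.where(m);return xs.mean()+262,ys.mean()+208,m.sum()
print(c(a),c(b),np.abs(a-b)[180:300,200:330].mean())
s=monitor.read_state();print(s["time_s"],np.abs(s["dq"]).max(),s["force"])
workorder.close_job()
E
```

```text
(np.float64(284.559585492228), np.float64(221.38341968911917), np.int64(193)) (np.float64(284.4973544973545), np.float64(221.44444444444446), np.int64(189)) 1.9107051282051282
14.1 0.5362914379803255 [-0.2622  0.2709  0.2542]
the job is handed in; nothing more can be done
```

The cover is folded upright at the rear and the catch holds it with the robot clear. I handed the job in at 14.1 s of the 51 s allowed. The verdict isn't reported, so this rests on my own checks.

**What I did:** I gripped the tab across its 28 mm width, lifted the fold to about 0.73 rad and let go, and the tent stayed up. With the fingers shut I pushed the pull bar back to about 1.15 rad. The last part I pushed on the tab instead of the front edge, because the gripper's body would have hit the tab. I pushed until motion stopped, where the wrist force rose to about 32 N, then backed away.

**Final checks:**
- **Cover:** The bar in the side picture, at pixel (285, 221), fits about 1.55 rad. Two pictures after I let go show it still, about 1.2 s after the retreat began. The joint angle can't be read directly, so 1.55 is an estimate from the image, good to a few hundredths of a radian.
- **Bystanders:** The tape roll, pliers and dispenser moved less than 1 pixel (2–3 mm) in the top view.
- **Board:** It lies in the tray and nothing touched it. The closed cover hid most of it at the start, so I have no measured before-and-after shift.
- **Robot:** It touches nothing, with wrist force under 0.5 N and the fingers 0.23 m above the worktop in front of the tray.

The model of the tray's pose disagreed with the side camera by about 1 pixel (2–3 mm), which made no difference to the grasp or the push.

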